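# Load and lock the bayonet disc filter holder

## Robot

A 6-joint arm with a two-finger parallel gripper is mounted at the origin on the work surface. World frame = base frame: x ahead of the robot, y to its left, z up, the work surface at z = 0. Lengths are in m, angles in degrees, forces in N, time in s.
With the tool pointing down it reaches from about 0.25 to 0.725 m from the base axis. Payload 9.7 kg.
Tool frame: the origin (TCP) lies at the very end of the fingers, on their centre line; the grasp point (between the pads) lies 19 mm behind it; y points along the fingers, x is the direction in which the jaws open and shut, and the axes are right-handed (so a half turn about y gives the same grasp; the last joint's range is limited). The gripper opens to 85 mm and grips with 20 to 120 N. Pads are 22 mm wide; open, the fingers measure 114 mm over their backs; the gripper's body (76 mm by 85 mm) begins 54 mm behind the grasp point. The pads swing forward as they close: fully open they stand 13 mm farther back than shut.
Start: joints at [77.177, 4.979, 10.078, 95.1, 0, 90], TCP at [0.122, 0.536, 0.21] pointing down, gripper open.
Joint ranges: [-179.16, 179.16], [-48.56, 103.87], [-65.8, 70.77], [-126.05, 130.52], [-82.76, 87.17], [-180, 180]. Speed limits (degrees/s): [127.2, 127.2, 147.25, 180, 180, 180].

## Interface

Orientations are given as [roll, pitch, yaw] about the fixed x, y, z axes, in that order (R = Rz(yaw) Ry(pitch) Rx(roll)).
In Python, from workcell import bot gives the robot as it stands.
- The arm moves only by the shell command python3 -m jog 'ROWS' [FORCE]. ROWS is JSON, a list of rows, each a list of 7 numbers: the closure, from 0 (fully open) to 1 (shut), then the shift along the world's x, y, z in units of 25 mm (1.0 is 25 mm), then the turn, a rotation vector about the world's x, y, z in units of 5 degrees (1.0 is 5 degrees). A call has 1 to 5 rows; each row is the pose to reach, as a shift and turn from the pose commanded when the call began; what a row does not reach only later rows make up. A row lasts 1/10 s, in which the tool goes at most 50 mm and 8.59 degrees, less where a joint would pass 70% of its speed; a pose out of reach is approached as far as the arm can. A call with a gripper value outside its range is refused whole. The fingers move at their own pace and stop on an object; FORCE is the grip in N (left out, the last holds). Time passes only in rows, so rows that repeat a pose let the fingers close. It gives the time, the measured TCP pose, the force and the opening at its end, in the units of the state.
- bot.get_obs(): the state, without advancing time (a new reading comes with each control period).
- bot.camera(name): name is "side" or "top" or "wrist"; returns (picture, depth): 480x640x3 uint8, red, green, blue; 480x640 float32, m along the optical axis (not along the pixel's ray), 0 where there is no reading.
- bot.camera_model(name): a dict with "fx", "fy", "cx", "cy" (pixels), "k1" (the pictures are not rectified: a ray, as slopes to the right and down, at radius r is drawn at 1 + k1 r^2 times it, then the intrinsics apply), "rvec" (rotation vector, rad) and "tvec" (3), from world to camera coordinates, as OpenCV has them; the wrist camera has in their place "tool_from_camera" (4x4, takes a point from camera to tool coordinates, whose origin is the TCP and whose axes are the tool frame's). Camera axes: x right, y down, z forward; pixel columns grow to the right and rows downward; lengths in m; the calibration is good to about 2 mm. A picture is of the moment at which its call begins: read the wrist's pose just before it. camera_model takes no time and is no camera call.
- bot.job_done(): hands the job in, once; it reports no verdict.
Trained networks look in the newest picture that a camera, given by its name, has taken for a name from the list of things; names that differ only in an ending like _2 or _b are one class to them, and where a whole thing is asked for, a point or a joint stands for the part that bears it (a point fixed in the world has none). Each returns a list of dicts, best first, with "conf" (0 to 1); they miss things now and then, are a little off and sometimes report something else, mostly with a low value. They report only what shows in the picture. A call takes as long as a camera call. They do not tell look-alikes from the thing itself.
- bot.regions_of(camera, label): "pixels" (480x640 bool, what is visible of it) and "point" ([row, column] in pixels, amid what is visible of it).
The state is a dict: "time": time; "q": joint angles; "qd": joint speeds; "joint_efforts": joint torques, N m; "ee_pos": TCP position; "tcp_rot": TCP orientation; "wrist_force": force on the tool from outside, world axes, zero at the start; "torque": the same for the moment, N m; "opening": finger opening in m.
Only numpy, scipy, OpenCV 4.12 (cv2) and the standard library are available. Lean on these libraries where they do the work, as an engineer would, in place of code of your own. Each camera call takes 0.05 s, during which the arm holds its last target. There are 200 camera calls.

## Task

Load the blue filter holder of the vial filler: lay the dark steel support disc centred on its spring plate, then the white filter disc centred on top of that, letting go of each. Then set the red-handled cap on the stack with its two ears in the middle of the holder's two gaps, push it straight down, turn it a quarter turn clockwise (seen from above) under the blue hooks until it stops, and finish while still gripping the cap and pushing it fully home against the spring. Leave the glass vials standing where they are.

Things in the scene. Friction and masses are not known exactly. Their poses are not given: they have to be found in the camera images.
- holder: Fixed filter holder; origin at the underside centre of its dark steel base (120 mm across, 12 mm thick), on the spring plate's axis, z up. The brass plate is 38 mm across, its top at z = 30 mm when relaxed. Two blue walls, 60 mm high, radius 34 to 50 mm, stand on the +y and -y sides, each spanning 45 degrees either side; between them on +x and -x are gaps open to the top, 48 mm wide at least.
- gap (a point): Middle of the holder's +x gap, 42 mm from the axis, level with the hooks' undersides (53 mm above the table). The other gap is opposite. Where an ear goes down before turning; same axes as the holder.
- lock (a point): Green dot on top of the +y hook (the same on -y), 42 mm from the axis, 60 mm high: the locked place of an ear, 90 degrees from a gap. The hooks are 7 mm thick; under them is room for ears out to radius 44 mm. An ear enters there turning clockwise seen from above, and a solid stop ends its turn at the dot. Counter-clockwise the walls are solid.
- plate (a joint): Downward travel of the spring plate in m: 0 relaxed (its top 30 mm above the table), 0.012 fully down (18 mm). The spring pushes up with 6 N at 0 and 13 N at 0.012. With both discs and the cap on it the ears pass under the hooks from 0.007; 0.012 is fully home. A cap turned and let go springs back up to 0.007.
- steel_mid (a point): Centre of the loose dark grey steel disc (44 mm across, 10 mm thick, about 70 g), half-way up, z its axis. It starts on a yellow nest: a fixed pedestal 15 mm high, 32 mm across, with a foot 52 mm across and 5 mm thick; the disc's rim overhangs it by about 6 mm all round.
- white_mid (a point): Centre of the loose white ceramic filter disc (44 mm across, 10 mm thick, about 40 g), half-way up, z its axis. It starts on an equal yellow nest; which disc is on the nearer nest varies.
- cap_grip (a point): Centre of the loose cap's red grip bar, 26 mm above the cap's underside; bar 46 mm long along x, 16 thick along y, 28 high. Below it a blue disc 56 mm across, 8 thick, and a black pad 36 mm across, 4 thick, that rests on the table. About 160 g; a half turn makes no difference. On the relaxed stack this point is 76 mm above the table, fully home 64 mm.
- cap_ear (a point): Outer end of the cap's +x ear, 40 mm from the cap's axis. The two red ears (the other on -x, in line with the bar) are 14 mm wide, 6 mm thick, and stick 12 mm out of the disc's rim; their tops are 10 mm above the cap's underside.
- vial1: A loose glass vial with an aluminium crimp cap, 30 mm across, 50 mm high, standing near the robot, right of the middle; origin at the centre of its underside. Leave it alone.
- vial2: A loose glass vial with an aluminium crimp cap, 30 mm across, 50 mm high, standing near the robot, left of the middle; origin at the centre of its underside. Leave it alone.
- vial3: A loose glass vial with an aluminium crimp cap, 30 mm across, 50 mm high, standing beyond the holder, right of the middle; origin at the centre of its underside. Leave it alone.
- vial4: A loose glass vial with an aluminium crimp cap, 30 mm across, 50 mm high, standing beyond the holder, left of the middle; origin at the centre of its underside. Leave it alone.
- vial5: A loose glass vial with an aluminium crimp cap, 30 mm across, 50 mm high, standing far right, beyond the cap; origin at the centre of its underside. Leave it alone.
Mind the look-alikes: they are no part of the job. What is shaped like the part that bears cap_grip but orange or purple is not meant. Leave any purple look-alike of the part that bears steel_mid alone.

How it is judged (in metres and radians):
On the way, in this order (a step that is already met when the one before it is completed fails the run):
1. the steel disc lies flat and centred on the spring plate, let go (horizontal distance between steel_mid and holder below 0.006 m and z of steel_mid in the frame of holder between 0.031 and 0.039 m and angle between the z axis of steel_mid and the z axis of holder, either way round below 0.1 rad and contact force between the fingers and steel_disc below 0.1 N), for 0.2 s.
2. the white disc lies flat and centred on the steel disc, let go (all of step 1 and horizontal distance between white_mid and holder below 0.006 m and z of white_mid in the frame of holder between 0.041 and 0.049 m and angle between the z axis of white_mid and the z axis of holder, either way round below 0.1 rad and contact force between the fingers and white_disc below 0.1 N), for 0.2 s.
3. the cap is on the stack with its ears in the gaps, pushed down below the hooks before turning (horizontal distance between cap_grip and holder below 0.006 m and angle between cap_grip's own z axis and vertical below 0.12 rad and value of joint plate above 0.007 m and angle between the x axis of cap_grip and the x axis of holder, either way round below 0.5 rad and z of cap_grip in the frame of holder below 0.071 m), for 0.1 s.
At the end, for the whole second after the job is handed in: Still gripped (over 3 N) and pushed home: plate 9.5 mm down or more, over 5 N on the white disc, ears within 17 degrees of the quarter turn, cap upright within 6 mm of the axis; steel disc below white, flat, within 6 mm of the axis; vials standing, moved under 30 mm (horizontal distance between each of steel_mid, white_mid, cap_grip and holder below 0.006 m and z of steel_mid in the frame of holder between 0.019 and 0.028 m and angle between the z axis of each of steel_mid, white_mid and the z axis of holder, either way round below 0.1 rad and z of white_mid in the frame of holder between 0.029 and 0.038 m and angle between cap_grip's own z axis and vertical below 0.12 rad and z of cap_grip in the frame of holder below 0.0675 m and value of joint plate above 0.0095 m and angle between the x axis of cap_grip and the y axis of holder, either way round below 0.3 rad and contact force between the fingers and cap above 3 N and contact force between cap and white_disc above 5 N and angle between each of vial1, vial2, vial3, vial4, vial5's own z axis and vertical below 0.25 rad); the arm keeps its last pose, push and grip.
It fails at once if glass vial1 moved more than 30 mm or tipped over (distance of vial1 from where it was at the start of the episode above 0.03 m or angle between vial1's own z axis and vertical above 0.5 rad).
It fails at once if glass vial2 moved more than 30 mm or tipped over (distance of vial2 from where it was at the start of the episode above 0.03 m or angle between vial2's own z axis and vertical above 0.5 rad).
It fails at once if glass vial3 moved more than 30 mm or tipped over (distance of vial3 from where it was at the start of the episode above 0.03 m or angle between vial3's own z axis and vertical above 0.5 rad).
It fails at once if glass vial4 moved more than 30 mm or tipped over (distance of vial4 from where it was at the start of the episode above 0.03 m or angle between vial4's own z axis and vertical above 0.5 rad).
It fails at once if glass vial5 moved more than 30 mm or tipped over (distance of vial5 from where it was at the start of the episode above 0.03 m or angle between vial5's own z axis and vertical above 0.5 rad).
It also fails if it takes over 72 s, if anything falls off the work surface, if the arm or the gripper's body presses on something with over 40 N, if the wrist force passes 120 N, or if a joint passes its speed limit or range.

## Working session

There is one attempt and no reset: what is moved stays moved. The work goes in short steps, Python scripts to look and compute and a shell command to move; the robot and the scene stay as the last step left them, time stands still between calls to the robot, and variables do not carry over. Pictures are saved under pics/ and viewed, about 8 in all and at most 12, crops included, and the job is handed in when it is done.

```bash
mkdir -p pics && cat > h.py <<'E'
import numpy as np, cv2
from workcell import bot
from scipy.spatial.transform import Rotation as R
def pose():
    o=bot.get_obs(); return np.array(o["ee_pos"]),np.array(o["tcp_rot"]),o
def T_wc(name,o=None):
    m=bot.camera_model(name)
    if name=="wrist":
        T=np.eye(4); r=np.array(o["tcp_rot"],float)
        T[:3,:3]=R.from_euler('xyz',r,degrees=True).as_matrix(); T[:3,3]=o["ee_pos"]
        return m,T@np.array(m["tool_from_camera"])
    A=np.eye(4); A[:3,:3]=cv2.Rodrigues(np.array(m["rvec"],float))[0]; A[:3,3]=m["tvec"]
    return m,np.linalg.inv(A)
def cloud(name,depth,o=None):
    m,T=T_wc(name,o)
    K=np.array([[m["fx"],0,m["cx"]],[0,m["fy"],m["cy"]],[0,0,1.]])
    v,u=np.mgrid[0:480,0:640]
    p=cv2.undistortPoints(np.stack([u,v],-1).reshape(-1,1,2).astype(float),K,np.array([m["k1"],0,0,0.])).reshape(480,640,2)
    P=np.dstack([p[...,0]*depth,p[...,1]*depth,depth])
    return P@T[:3,:3].T+T[:3,3]
def save(n,img): cv2.imwrite(f"pics/{n}.png",cv2.cvtColor(img,cv2.COLOR_RGB2BGR))
E
python3 - <<'E'
from h import *
o=bot.get_obs(); print({k:np.round(v,3) for k,v in o.items()})
for n in ("top","side"):
    img,d=bot.camera(n); save(n,img); np.savez(f"{n}.npz",img=img,d=d)
    P=cloud(n,d)
    m,T=T_wc(n); print(n,"cam at",T[:3,3].round(3))
    for l in ("holder","steel_mid","white_mid","cap_grip","vial1"):
        for r in bot.regions_of(n,l)[:5]:
            q=P[r["pixels"]&(d>0)]
            if len(q): print(l,round(r["conf"],2),np.round(r["point"]),np.median(q,0).round(3),q.min(0).round(3),q.max(0).round(3),len(q))
E
```

```text
{'time': np.float64(0.0), 'q': array([77.178,  5.012, 10.035, 95.1  , -0.   , 89.999]), 'qd': array([ 0.043, -0.017,  0.018,  0.024, -0.06 , -0.08 ]), 'joint_efforts': array([ 1.0000e-03, -5.2040e+01,  4.6479e+01,  1.7000e-02,  0.0000e+00,
       -0.0000e+00]), 'ee_pos': array([0.122, 0.536, 0.209]), 'tcp_rot': array([-9.0000e+01,  7.7000e-02,  7.7179e+01]), 'wrist_force': array([ 1.013, -0.472, -0.272]), 'torque': array([-0.027, -0.042,  0.009]), 'opening': np.float64(0.085)}
top cam at [ 0.415 -0.058  1.094]
holder 0.92 [237. 292.] [ 0.589 -0.004  0.013] [ 0.534 -0.062 -0.004] [0.652 0.057 0.065] 3172
steel_mid 0.96 [316. 184.] [0.442 0.189 0.024] [0.423 0.168 0.004] [0.462 0.211 0.03 ] 463
steel_mid 0.79 [319. 143.] [0.442 0.271 0.009] [ 0.42   0.248 -0.003] [0.464 0.292 0.015] 487
steel_mid 0.31 [238. 294.] [ 0.593 -0.003  0.029] [ 0.575 -0.021  0.023] [0.612 0.014 0.035] 319
steel_mid 0.26 [167. 262.] [0.725 0.057 0.036] [0.717 0.045 0.005] [0.741 0.071 0.056] 207
white_mid 0.94 [223. 179.] [0.616 0.208 0.024] [0.595 0.187 0.015] [0.637 0.229 0.03 ] 441
cap_grip 0.78 [255. 452.]
[... 1205 characters left out ...]
-0.002] [ 0.663 -0.366  0.043] 810
cap_grip 0.79 [302. 347.] [ 0.52  -0.198  0.014] [ 0.491 -0.22  -0.005] [ 0.578 -0.155  0.042] 779
cap_grip 0.69 [329. 401.] [ 0.551 -0.309  0.014] [ 0.52  -0.331 -0.001] [ 0.599 -0.276  0.042] 772
vial1 0.91 [305. 260.] [ 0.393 -0.105  0.03 ] [ 0.381 -0.113 -0.003] [ 0.433 -0.066  0.053] 383
vial1 0.88 [291. 435.] [ 0.663 -0.291  0.028] [ 0.655 -0.303 -0.003] [ 0.681 -0.273  0.051] 338
vial1 0.68 [207. 338.] [0.725 0.05  0.028] [ 0.715  0.039 -0.005] [0.786 0.122 0.052] 267
vial1 0.59 [237. 376.] [ 0.704 -0.1    0.026] [ 0.694 -0.111 -0.005] [ 0.765 -0.048  0.051] 331
vial1 0.54 [262. 213.] [0.4   0.045 0.027] [ 0.389  0.036 -0.005] [0.449 0.11  0.051] 362
```

View pics/top.png

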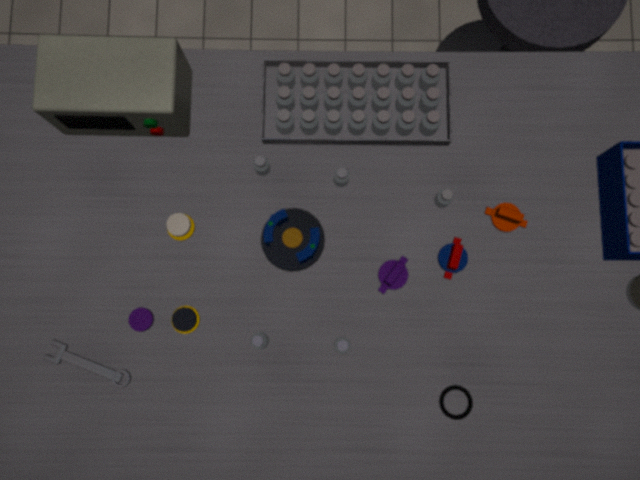

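View pics/side.png

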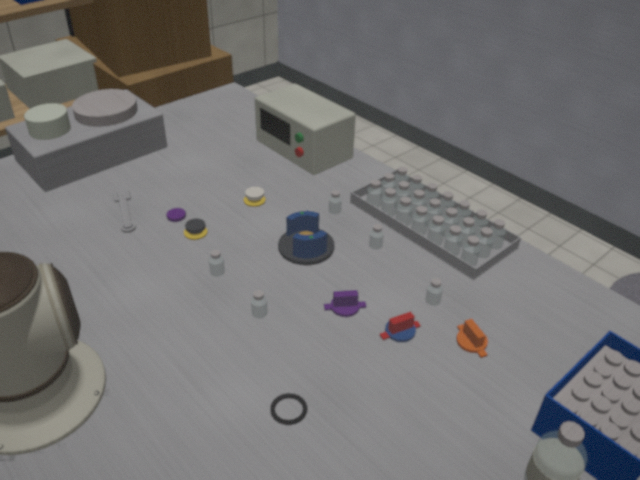

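The top view shows the steel disc on its nest at px (184,320), the white disc at (180,224), and the holder at (292,238) with walls at upper-left and lower-right. The red cap with its blue disc is at (453,257). The purple disc and the purple and orange caps are decoys. The side view agrees. Next I'll get the yaws of the holder and cap.

```bash
cat >> h.py <<'E'
def circ(p):
    A=np.c_[2*p[:,:2],np.ones(len(p))]; s=np.linalg.lstsq(A,(p[:,:2]**2).sum(1),rcond=None)[0]
    return s[:2],np.sqrt(s[2]+s[:2]@s[:2])
def axis(p):
    c=p[:,:2].mean(0); w,v=np.linalg.eigh(np.cov((p[:,:2]-c).T)); return c,np.degrees(np.arctan2(v[1,1],v[0,1]))%180,np.sqrt(w)
E
python3 - <<'E'
from h import *
for n in ("top","side"):
    z=np.load(n+".npz"); img,d=z["img"],z["d"]; P=cloud(n,d); hsv=cv2.cvtColor(img,cv2.COLOR_RGB2HSV)
    near=lambda c,r:np.hypot(P[...,0]-c[0],P[...,1]-c[1])<r
    w=near((.591,-.003),.06)&(P[...,2]>.045)&(d>0); print(n,"walls",w.sum(),axis(P[w]))
    b=near((.591,-.003),.08)&(P[...,2]>.022)&(P[...,2]<.036)&(hsv[...,0]<30)&(hsv[...,1]>100)&(d>0); print("plate",b.sum(),P[b].mean(0))
    h=near((.559,-.300),.06)
    red=h&((hsv[...,0]<8)|(hsv[...,0]>172))&(hsv[...,1]>140)&(d>0); print("red",red.sum(),axis(P[red]),P[red].mean(0))
    bar=red&(P[...,2]>.034); print("bar",bar.sum(),axis(P[bar]))
print(bot.camera_model("wrist"))
E
```

```text
top walls 734 (array([ 0.59297747, -0.00347994]), np.float64(60.57172443634835), array([0.01896711, 0.03839895]))
plate 325 [ 0.5933065  -0.0036754   0.02908595]
red 332 (array([ 0.56015865, -0.29979674]), np.float64(164.206305545097), array([0.00453964, 0.02098051])) [ 0.56015865 -0.29979674  0.03061381]
bar 223 (array([ 0.5610263 , -0.30026284]), np.float64(164.55209039110736), array([0.00450103, 0.01335286]))
side walls 626 (array([ 0.58876867, -0.01045206]), np.float64(59.798477232027025), array([0.01990912, 0.03855945]))
plate 18 [0.60096054 0.00593003 0.02816598]
red 175 (array([ 0.55517261, -0.30364982]), np.float64(164.01618770193173), array([0.00385217, 0.01901184])) [ 0.55517261 -0.30364982  0.03143152]
bar 134 (array([ 0.55632925, -0.30425747]), np.float64(164.49563522236187), array([0.00400117, 0.01203981]))
{'fx': 341.1862470105348, 'fy': 341.1862470105348, 'cx': 322.5358749352132, 'cy': 233.26657203755056, 'k1': -0.046037628820521544, 'tool_from_camera': array([[ 9.99999804e-01,  6.42534498e-05, -6.22252771e-04,
        -4.97365331e-04],
       [ 6.09045762e-04, -3.27060408e-01,  9.45003237e-01,
        -1.64644120e-01],
       [-1.42794527e-04, -9.45003431e-01, -3.27060383e-01,
         8.38297835e-02],
       [ 0.00000000e+00,  0.00000000e+00,  0.00000000e+00,
         1.00000000e+00]])}
```

```bash
python3 -m jog '[[0,2,-2,0,0,0,0],[0,4,-4,0,0,0,0],[0,6,-6,0,0,0,0],[0,8,-8,0,0,0,0],[0,9,-10,0,0,0,0]]' 40
```

```text
time: 1.1
ee_pos: [0.2952, 0.3538, 0.2097]
tcp_rot: [-90.0, -0.0, 77.2]
wrist_force: [1.1, 0.2, -0.0]
opening: 0.0853
```

```bash
python3 -m jog '[[0,2,-2,0,0,0,1.7],[0,4,-4,0,0,0,3.4],[0,5,-5.5,0,0,0,5.1],[0,5.5,-6.5,-1,0,0,6.8],[0,5.8,-6.8,-1.6,0,0,8.5]]'; python3 -c "
from h import *
o=bot.get_obs();print(np.round(o['q'],1),o['tcp_rot'])"
```

```text
time: 1.6
ee_pos: [0.4322, 0.1953, 0.1779]
tcp_rot: [-90.2, 0.0, 114.6]
wrist_force: [0.8, 0.8, 0.4]
opening: 0.0853
[24.3 -6.1 -4.4 91.5 -0.  -0.3] [-9.01681736e+01  1.17593097e-03  1.14625997e+02]
```

```bash
python3 -m jog '[[0,0,0,0,0,0,1.7],[0,0,0,0,0,0,3.4],[0,0,0,0,0,0,5.1],[0,0,0,0,0,0,6.16],[0,0,0,0,0,0,6.16]]'; cat > look.py <<'E'
from h import *
import sys
name,labs=sys.argv[1],sys.argv[2:]
o=bot.get_obs(); img,d=bot.camera("wrist"); save(name,img); P=cloud("wrist",d,o); np.savez(name+".npz",img=img,d=d,P=P)
print(o["ee_pos"],o["tcp_rot"],np.round(o["q"],1))
for l in labs:
    for r in bot.regions_of("wrist",l)[:3]:
        q=P[r["pixels"]&(d>0)]
        if len(q)<20: continue
        zt=np.percentile(q[:,2],95); t=q[abs(q[:,2]-zt)<.004]
        c,rad=circ(cv2.convexHull(t[:,:2].astype(np.float32))[:,0].astype(float))
        print(l,round(r["conf"],2),np.round(r["point"]),"top z",t[:,2].mean().round(4),"mean",t.mean(0).round(4),"circ",c.round(4),rad.round(4))
E
python3 look.py w1 steel_mid white_mid holder
```

```text
time: 2.1
ee_pos: [0.4307, 0.1966, 0.177]
tcp_rot: [-90.0, 0.0, 145.2]
wrist_force: [-0.2, 0.1, 0.1]
opening: 0.0856
[0.43073886 0.19664205 0.17698288] [-9.00092470e+01  2.55426138e-03  1.45197887e+02] [ 24.5  -6.   -4.5  91.5   0.  -30.7]
steel_mid 0.96 [264. 356.] top z 0.0104 mean [0.4416 0.2706 0.0104] circ [0.4419 0.2714] 0.0217
steel_mid 0.55 [209. 313.] top z 0.0255 mean [0.4418 0.1891 0.0255] circ [0.4422 0.1896] 0.0217
white_mid 0.66 [305. 184.] top z 0.0255 mean [0.6142 0.2004 0.0255] circ [0.6154 0.2053] 0.0192
holder 0.6 [132.  63.] top z 0.0606 mean [0.5882 0.0041 0.0606] circ [ 0.5907 -0.0014] 0.0494
```

View pics/w1.png

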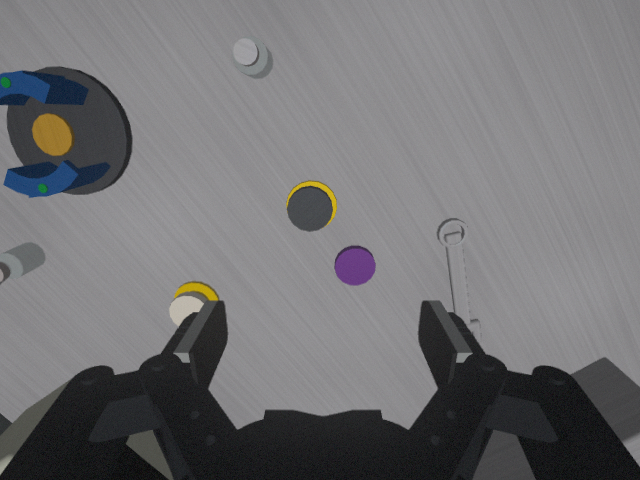

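The wrist view shows the steel disc at px (310,208) and the purple decoy at (355,265). The nest position agrees with the top view to within 1 mm, so I'll descend.

```bash
python3 -m jog '[[0,0.2,-0.15,-1,0,0,1.06],[0,0.46,-0.28,-2.5,0,0,1.06],[0,0.46,-0.28,-4,0,0,1.06],[0,0.46,-0.28,-5,0,0,1.06],[0,0.46,-0.28,-5,0,0,1.06]]' && python3 look.py w2 steel_mid
```

```text
time: 2.8
ee_pos: [0.4401, 0.1888, 0.0485]
tcp_rot: [-89.7, -0.2, 150.4]
wrist_force: [0.5, -0.3, -0.5]
opening: 0.0855
[0.4401029  0.18880028 0.0485095 ] [-89.73559582  -0.1996283  150.35621736] [ 23.2  -4.4 -17.2  77.6  -0.  -37.1]
steel_mid 0.96 [347. 378.] top z 0.0102 mean [0.4412 0.2695 0.0102] circ [0.4416 0.2709] 0.0218
```

```bash
python3 - <<'E'
from h import *
P=np.load("w2.npz")["P"]
m=(np.hypot(P[...,0]-.442,P[...,1]-.1895)<.03)&(abs(P[...,2]-.025)<.004)
print(m.sum(),circ(cv2.convexHull(P[m][:,:2].astype(np.float32))[:,0].astype(float)),np.argwhere(m).mean(0),P[m][:,2].mean(),bot.get_obs()['ee_pos'])
E
python3 -m jog '[[0,0.05,0.03,0,0,0,0],[0,0.05,0.03,0,0,0,0]]'
```

```text
3824 (array([0.44196882, 0.18947112]), np.float64(0.021782732482586976)) [264.85512552 321.34205021] 0.025351013135096107 [0.44223035 0.1897541  0.05263079]
time: 3.1
ee_pos: [0.4446, 0.191, 0.0537]
tcp_rot: [-90.1, 0.1, 150.4]
wrist_force: [0.5, -0.0, 1.2]
opening: 0.0857
```

```bash
python3 -m jog '[[0,-0.06,-0.04,-0.8,0,0,0],[0,-0.06,-0.04,-1.6,0,0,0],[0,-0.06,-0.04,-1.84,0,0,0],[0,-0.06,-0.04,-1.84,0,0,0],[0.15,-0.06,-0.04,-1.84,0,0,0]]' && python3 -m jog '[[1,0,0,0,0,0,0],[1,0,0,0,0,0,0],[1,0,0,0,0,0,0],[1,0,0,0,0,0,0],[1,0,0,0,0,0,0]]'
```

```text
time: 3.6
ee_pos: [0.4425, 0.1897, 0.0071]
tcp_rot: [-90.1, 0.0, 150.4]
wrist_force: [0.1, -0.5, -0.3]
opening: 0.0735
time: 4.1
ee_pos: [0.442, 0.1894, 0.006]
tcp_rot: [-90.0, 0.0, 150.4]
wrist_force: [-0.4, 0.9, -0.1]
opening: 0.0004
```

```bash
python3 look.py w3 steel_mid; python3 -c "
from h import *
o=bot.get_obs();print(o['opening'],o['wrist_force'])"
```

```text
[0.44196864 0.18944862 0.00599369] [-9.00034803e+01  1.88358942e-03  1.50430062e+02] [ 23.2  -3.4 -21.   72.4   0.  -37.2]
steel_mid 0.95 [278. 327.] top z 0.0253 mean [0.4372 0.1819 0.0253] circ [0.4416 0.1888] 0.0214
-0.00012237117469193575 [-0.29737815  0.40695025  0.13914595]
```

View pics/w3.png

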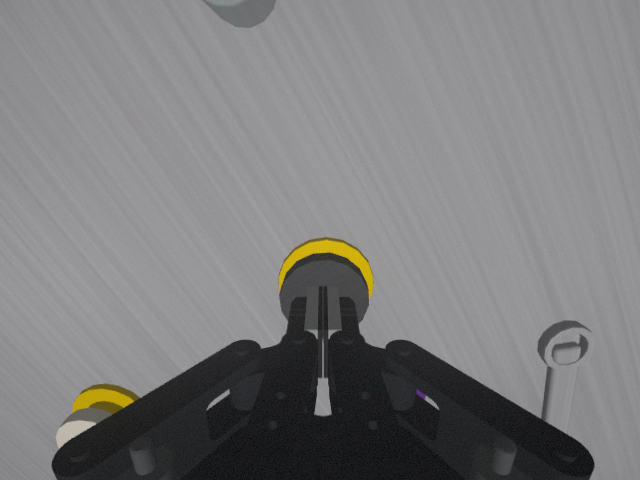

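```bash
python3 - <<'E'
from h import *
z=np.load("w3.npz");P=z["P"]
for r,c in [(250,322),(275,322),(285,322),(292,312),(292,333),(300,312),(310,312),(310,333),(325,312),(340,312),(360,322),(300,345)]: print(r,c,P[r,c].round(4),z["d"][r,c].round(4))
# fingers vs TCP in side cam
import h
img,d=bot.camera("side"); Q=cloud("side",d); m=(np.hypot(Q[...,0]-.442,Q[...,1]-.1895)<.07)&(d>0)
print("side min-z pts",[(a,((Q[m][:,2]>a)&(Q[m][:,2]<a+.01)).sum()) for a in np.arange(0,.2,.01).round(2)])
save("s2",cv2.resize(img[150:300,110:310],(800,600)))
E
```

```text
250 322 [0.4337 0.1729 0.0056] 0.1775
275 322 [0.436  0.1772 0.0251] 0.1607
285 322 [0.4386 0.1817 0.0254] 0.1621
292 312 [0.4409 0.177  0.0376] 0.1496
292 333 [0.4331 0.182  0.0366] 0.1507
300 312 [0.4409 0.1773 0.0439] 0.1438
310 312 [0.4406 0.1772 0.0522] 0.1358
310 333 [0.4333 0.1814 0.0522] 0.1358
325 312 [0.44   0.177  0.0632] 0.1253
340 312 [0.4395 0.1767 0.0729] 0.1159
360 322 [ 4.707e-01  2.381e-01 -3.000e-04] 0.2076
300 345 [0.4302 0.1878 0.0373] 0.1512
side min-z pts [(np.float64(0.0), np.int64(467)), (np.float64(0.01), np.int64(53)), (np.float64(0.02), np.int64(145)), (np.float64(0.03), np.int64(39)), (np.float64(0.04), np.int64(49)), (np.float64(0.05), np.int64(49)), (np.float64(0.06), np.int64(60)), (np.float64(0.07), np.int64(121)), (np.float64(0.08), np.int64(184)), (np.float64(0.09), np.int64(145)), (np.float64(0.1), np.int64(167)), (np.float64(0.11), np.int64(254)), (np.float64(0.12), np.int64(236)), (np.float64(0.13), np.int64(199)), (np.float64(0.14), np.int64(85)), (np.float64(0.15), np.int64(70)), (np.float64(0.16), np.int64(161)), (np.float64(0.17), np.int64(160)), (np.float64(0.18), np.int64(168)), (np.float64(0.19), np.int64(209))]
```

View pics/s2.png

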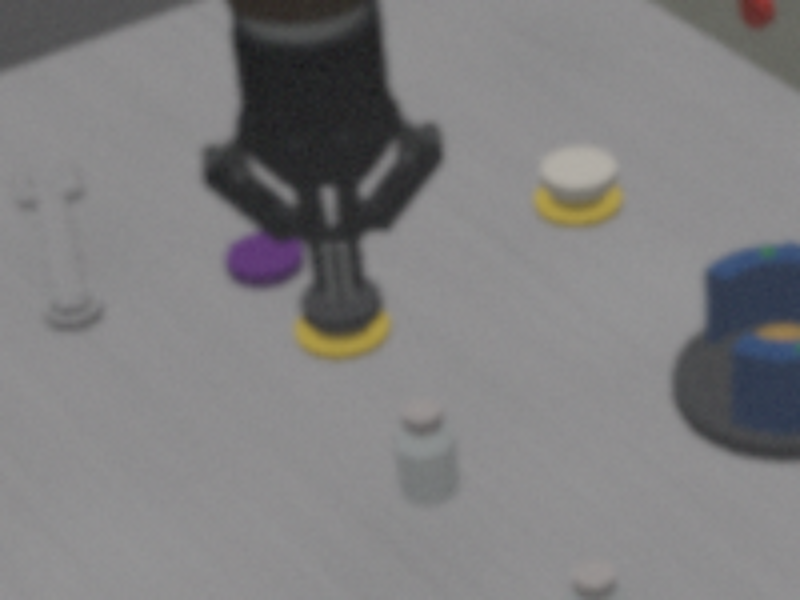

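```bash
python3 - <<'E'
from h import *
z=np.load("w3.npz");P=z["P"]
for c in (308,312,333,337):print(c,[(r,*P[r,c].round(4)) for r in range(280,294)])
def rel(n,ee,rot):
    P=np.load(n+".npz")["P"]; M=R.from_euler('xyz',rot,degrees=True).as_matrix(); return (P-ee)@M
q=rel("w1",[0.43073886,0.19664205,0.17698288],[-90.009,0,145.198])
for r,c in [(303,215),(310,215),(330,215),(303,430),(320,430),(350,430),(370,470),(440,320)]: print("open",r,c,q[r,c].round(4))
E
```

```text
308 [(280, np.float64(0.4431), np.float64(0.1762), np.float64(0.0252)), (281, np.float64(0.4434), np.float64(0.1767), np.float64(0.0252)), (282, np.float64(0.4435), np.float64(0.1769), np.float64(0.0257)), (283, np.float64(0.4436), np.float64(0.1772), np.float64(0.0261)), (284, np.float64(0.4442), np.float64(0.1781), np.float64(0.0249)), (285, np.float64(0.4442), np.float64(0.1781), np.float64(0.026)), (286, np.float64(0.4429), np.float64(0.1763), np.float64(0.0312)), (287, np.float64(0.4423), np.float64(0.1756), np.float64(0.0339)), (288, np.float64(0.4426), np.float64(0.1761), np.float64(0.0337)), (289, np.float64(0.4427), np.float64(0.1763), np.float64(0.0342)), (290, np.float64(0.4424), np.float64(0.1759), np.float64(0.036)), (291, np.float64(0.4425), np.float64(0.1761), np.float64(0.0366)), (292, np.float64(0.4426), np.float64(0.1763), np.float64(0.0372)), (293, np.float64(0.4426), np.float64(0.1764), np.float64(0.0378))]
312 [(280, np.float64(0.4413), np.float64(0.1769), np.float64(0.0257)), (281, np.float64(0.442), np.float64(0.178), np.float64(0.0242)), (282, np.float64(0.441
[... 2266 characters left out ...]
t64(0.4313), np.float64(0.1825), np.float64(0.0337)), (289, np.float64(0.4312), np.float64(0.1822), np.float64(0.0352)), (290, np.float64(0.4315), np.float64(0.1829), np.float64(0.0348)), (291, np.float64(0.4314), np.float64(0.1826), np.float64(0.0363)), (292, np.float64(0.4313), np.float64(0.1823), np.float64(0.0376)), (293, np.float64(0.4316), np.float64(0.1828), np.float64(0.0376))]
open 303 215 [-0.0454 -0.0407  0.0111]
open 310 215 [-0.0438 -0.0461  0.011 ]
open 330 215 [-0.0431 -0.0508  0.0048]
open 303 430 [ 0.0438 -0.0414  0.0115]
open 320 430 [ 0.042  -0.0488  0.0082]
open 350 430 [ 0.0419 -0.0534 -0.0027]
open 370 470 [ 0.0441 -0.0819  0.0121]
open 440 320 [-0.0012 -0.1051  0.0118]
```

The fingers shut about 7 mm above the disc and touched nothing. Depth puts the real fingertips about 26 mm behind the reported TCP when shut (39 mm when open), and the side camera agrees, so I'll correct for this offset. I'm reopening and going lower.

```bash
python3 -m jog '[[0,0,0,0,0,0,0],[0,0,0,0,0,0,0],[0,0,0,0,0,0,0],[0,0,0,0,0,0,0],[0,0,0,0,0,0,0]]' && python3 -m jog '[[0,0,0,0,0,0,0],[0,0,0,-0.5,0,0,0],[0,0,0,-1.04,0,0,0],[0,0,0,-1.04,0,0,0],[0,0,0,-1.04,0,0,0]]' && python3 -m jog '[[1,0,0,0,0,0,0],[1,0,0,0,0,0,0],[1,0,0,0,0,0,0],[1,0,0,0,0,0,0],[1,0,0,0,0,0,0]]' 30
```

```text
time: 4.75
ee_pos: [0.442, 0.1894, 0.0059]
tcp_rot: [-90.0, 0.0, 150.4]
wrist_force: [-0.1, -0.5, 0.3]
opening: 0.0723
time: 5.25
ee_pos: [0.4414, 0.1892, -0.0209]
tcp_rot: [-89.9, -0.1, 150.4]
wrist_force: [-0.7, -0.6, -0.1]
opening: 0.0858
time: 5.75
ee_pos: [0.4428, 0.1901, -0.0184]
tcp_rot: [-90.1, 0.1, 150.4]
wrist_force: [-1.9, 0.3, 10.1]
opening: 0.0424
```

```bash
python3 -m jog '[[1,0,0,0.3,0,0,0],[1,0,0,1,0,0,0],[1,0,0,2,0,0,0],[1,0,0,3,0,0,0],[1,0,0,3,0,0,0]]' && python3 -m jog '[[1,0,0,0,0,0,0]]' && python3 look.py w4 steel_mid && python3 - <<'E'
from h import *
o=bot.get_obs()
img,d=bot.camera("side");P=cloud("side",d)
save("s4",cv2.resize(img[150:300,110:310],(800,600)))
P=np.load("w4.npz")["P"]; M=R.from_euler('xyz',o["tcp_rot"],degrees=True).as_matrix(); q=(P-o["ee_pos"])@M
m=(abs(q[...,0])<.021)&(abs(q[...,2])<.03)&(q[...,1]>-.06)&(q[...,1]<.01)
print(m.sum(),np.argwhere(m).mean(0), np.percentile(q[m],[2,50,98],axis=0).round(4))
E
```

```text
time: 6.25
ee_pos: [0.4437, 0.1902, 0.0586]
tcp_rot: [-90.2, 0.2, 150.4]
wrist_force: [-0.4, 1.5, -1.0]
opening: 0.0426
time: 6.35
ee_pos: [0.4423, 0.1896, 0.0553]
tcp_rot: [-90.0, 0.0, 150.4]
wrist_force: [-0.4, -0.9, -0.6]
opening: 0.0427
[0.442259   0.18955043 0.05531221] [-9.00466420e+01  3.78147720e-02  1.50429276e+02] [ 23.2  -4.7 -16.7  77.9  -0.  -37.2]
steel_mid 0.68 [322. 326.] top z 0.0994 mean [0.4417 0.1874 0.0994] circ [0.4425 0.1889] 0.0219
steel_mid 0.6 [357. 371.] top z 0.0104 mean [0.4549 0.2805 0.0104] circ [0.4545 0.2793] 0.0069
8442 [323.50307984 326.31888178] [[-0.0195 -0.0536 -0.019 ]
 [ 0.0003 -0.0454  0.0033]
 [ 0.0205 -0.0374  0.0209]]
```

View pics/w4.png

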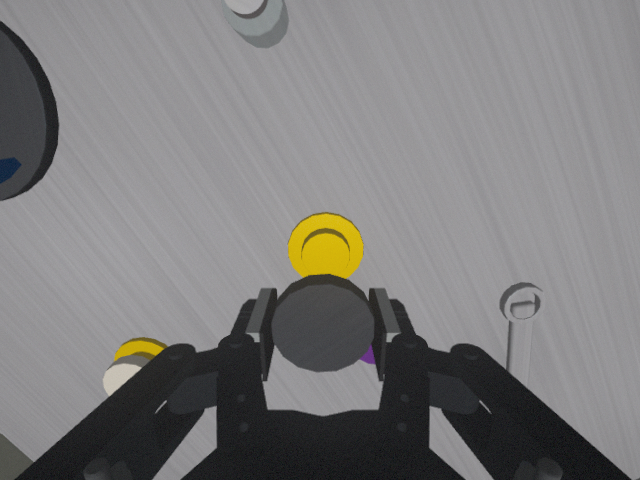

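The disc is gripped flat and centred (px 322,322), and the nest is empty. Next I'll take a close look at the holder from beside it.

```bash
python3 -m jog '[[1,1,0,1.2,0,0,0],[1,2.8,-1.2,2.4,0,0,0],[1,4.6,-2.4,3.4,0,0,0],[1,6.2,-3.6,3.4,0,0,0],[1,7.8,-4.6,3.4,0,0,0]]' && python3 -m jog '[[1,0,0,0,0,0,0],[1,0,0,0,0,0,0],[1,0,0,0,0,0,0]]' && python3 look.py w5 holder && python3 - <<'E'
from h import *
z=np.load("w5.npz");P,img,d=z["P"],z["img"],z["d"]; hsv=cv2.cvtColor(img,cv2.COLOR_RGB2HSV)
near=np.hypot(P[...,0]-.592,P[...,1]+.003)<.07
pl=near&(abs(P[...,2]-.030)<.003)&(hsv[...,0]<30)&(hsv[...,1]>100)
print("plate",pl.sum(),np.argwhere(pl).mean(0),P[pl].mean(0),circ(cv2.convexHull(P[pl][:,:2].astype(np.float32))[:,0].astype(float)))
g=near&(abs(hsv[...,0].astype(int)-65)<20)&(hsv[...,1]>120)&(P[...,2]>.05)
n,l,s,c=cv2.connectedComponentsWithStats(g.astype(np.uint8))
G=[]
for i in range(1,n):
    if s[i,4]>15: G.append(P[l==i].mean(0)); print("green",s[i,4],c[i],G[-1])
if len(G)==2: v=G[0]-G[1]; print("mid",(G[0]+G[1])/2,"axis y",np.degrees(np.arctan2(v[1],v[0]))%180,np.linalg.norm(v))
b=near&(abs(P[...,2]-.012)<.002); print("base",b.sum(),circ(cv2.convexHull(P[b][:,:2].astype(np.float32))[:,0].astype(float)))
w=near&(P[...,2]>.056); print("walltop",axis(P[w]))
# disc tilt
o=bot.get_obs(); ee=o["ee_pos"]; m=(np.hypot(P[...,0]-ee[0],P[...,1]-ee[1])<.017)&(abs(P[...,2]-ee[2]-.044)<.006)
A=np.c_[P[m][:,:2]-ee[:2],np.ones(m.sum())]; print("disc plane",m.sum(),np.linalg.lstsq(A,P[m][:,2]-ee[2],rcond=None)[0])
E
```

```text
time: 7.0
ee_pos: [0.6243, 0.0824, 0.1397]
tcp_rot: [-90.0, 0.0, 150.5]
wrist_force: [0.6, 1.3, -0.9]
opening: 0.0428
time: 7.3
ee_pos: [0.6219, 0.084, 0.1385]
tcp_rot: [-90.0, -0.1, 150.4]
wrist_force: [0.3, -0.1, -0.3]
opening: 0.0429
[0.62193467 0.08403997 0.13852459] [-8.99520429e+01 -7.92668001e-02  1.50446430e+02] [  7.7  15.   13.6  88.7   0.  -52.8]
holder 0.56 [106. 303.] top z 0.0605 mean [ 0.5898 -0.0075  0.0605] circ [ 0.5921 -0.0029] 0.0503
holder 0.48 [112. 299.] top z 0.0305 mean [ 0.5923 -0.0036  0.0305] circ [ 0.5925 -0.0034] 0.0186
plate 1995 [107.68270677 300.33333333] [ 0.5922567  -0.00349533  0.03047518] (array([ 0.59241046, -0.00327264]), np.float64(0.018571936208006484))
green 133 [294.33834586  36.23308271] [ 0.5723478  -0.04031563  0.06497179]
green 99 [300.80808081 171.41414141] [0.6123893  0.03484484 0.06150238]
mid [ 0.59236855 -0.0027354   0.06323708] axis y 61.953679355112854 0.08523176605223004
base 10180 (array([ 0.59223933, -0.00311693]), np.float64(0.059709470663005304))
walltop (array([ 0.58904523, -0.00271409]), np.float64(62.95674345195677), array([0.01787069, 0.03580062]))
disc plane 4390 [-0.00286811 -0.00355246  0.04313216]
```

```bash
python3 -m jog '[[1,-0.6,-1.5,0,0,0,0.05],[1,-1.19,-3.47,-0.5,0,0,0.1],[1,-1.19,-3.47,-1.5,0,0,0.1],[1,-1.19,-3.47,-2.4,0,0,0.1],[1,-1.19,-3.47,-2.4,0,0,0.1]]' && python3 -m jog '[[1,0,0,0,0,0,0],[1,0,0,0,0,0,0],[1,0,0,0,0,0,0]]'
```

```text
time: 7.9
ee_pos: [0.5907, -0.0027, 0.0768]
tcp_rot: [-89.9, -0.2, 151.0]
wrist_force: [-0.4, -0.0, -0.7]
opening: 0.0428
time: 8.2
ee_pos: [0.5937, -0.0026, 0.0808]
tcp_rot: [-90.1, 0.1, 151.0]
wrist_force: [-0.1, -0.3, 0.5]
opening: 0.0427
```

```bash
python3 -m jog '[[1,0,0,-0.6,0,0,0],[1,0,0,-1.3,0,0,0],[1,0,0,-2,0,0,0],[1,0,0,-2.5,0,0,0],[1,0,0,-2.7,0,0,0]]' && python3 -m jog '[[1,0,0,-0.1,0,0,0],[1,0,0,-0.2,0,0,0],[1,0,0,-0.4,0,0,0],[1,0,0,-0.5,0,0,0],[1,0,0,-0.5,0,0,0]]' && python3 -m jog '[[1,0,0,0,0,0,0],[1,0,0,0,0,0,0],[1,0,0,0,0,0,0]]'
```

```text
time: 8.7
ee_pos: [0.5922, -0.003, 0.0098]
tcp_rot: [-89.9, -0.1, 150.9]
wrist_force: [0.3, 0.1, -0.5]
opening: 0.0425
time: 9.2
ee_pos: [0.5929, -0.0031, -0.001]
tcp_rot: [-90.0, -0.0, 150.9]
wrist_force: [0.2, 0.2, -1.0]
opening: 0.0428
time: 9.5
ee_pos: [0.5932, -0.0031, -0.0005]
tcp_rot: [-90.0, 0.0, 150.9]
wrist_force: [0.0, 0.2, -1.7]
opening: 0.0431
```

```bash
python3 -m jog '[[1,-0.03,0,-0.04,0,0,0],[1,-0.03,0,-0.08,0,0,0],[1,-0.03,0,-0.08,0,0,0],[1,-0.03,0,-0.08,0,0,0]]' && python3 -m jog '[[1,0,0,-0.04,0,0,0],[1,0,0,-0.04,0,0,0],[1,0,0,-0.04,0,0,0]]'
```

```text
time: 9.9
ee_pos: [0.5923, -0.003, -0.0028]
tcp_rot: [-90.0, -0.0, 150.9]
wrist_force: [0.2, -0.2, -1.9]
opening: 0.0428
time: 10.2
ee_pos: [0.5924, -0.003, -0.0037]
tcp_rot: [-90.0, 0.0, 150.9]
wrist_force: [0.6, -0.5, -0.5]
opening: 0.0428
```

```bash
python3 -m jog '[[0.4,0,0,0,0,0,0],[0.4,0,0,0,0,0,0],[0.2,0,0,0,0,0,0],[0,0,0,0,0,0,0],[0,0,0,0,0,0,0]]' && python3 -m jog '[[0,0,0,1,0,0,0],[0,0,0,2,0,0,0],[0,0,0,3.2,0,0,0],[0,0.6,1.6,4.2,0,0,0],[0,1.2,3.2,4.8,0,0,0]]' && python3 -m jog '[[0,0,0,0,0,0,0],[0,0,0,0,0,0,0],[0,0,0,0,0,0,0]]' && python3 look.py w6 steel_mid white_mid
```

```text
time: 10.7
ee_pos: [0.5923, -0.0031, -0.0037]
tcp_rot: [-90.0, 0.0, 150.9]
wrist_force: [-0.2, 0.6, -0.0]
opening: 0.0856
time: 11.2
ee_pos: [0.6233, 0.0771, 0.1191]
tcp_rot: [-90.1, 0.2, 150.8]
wrist_force: [0.3, 0.0, 0.7]
opening: 0.0854
time: 11.5
ee_pos: [0.6218, 0.0763, 0.1155]
tcp_rot: [-89.9, -0.1, 150.9]
wrist_force: [0.7, -0.7, -0.8]
opening: 0.0853
[0.62177896 0.0763232  0.11547682] [-8.99433469e+01 -5.26897332e-02  1.50915033e+02] [  7.   14.8  10.8  86.1  -0.  -53.9]
steel_mid 0.95 [306. 587.] top z 0.01 mean [0.4427 0.2694 0.01  ] circ [0.4425 0.2706] 0.0219
steel_mid 0.8 [116. 304.] top z 0.0405 mean [ 0.5927 -0.0041  0.0405] circ [ 0.5929 -0.0037] 0.0217
white_mid 0.68 [344. 396.] top z 0.0253 mean [0.6165 0.2062 0.0253] circ [0.616  0.2074] 0.0213
white_mid 0.51 [116. 305.] top z 0.0405 mean [ 0.5926 -0.0041  0.0405] circ [ 0.5928 -0.0037] 0.0216
```

The steel disc is centred to within 1 mm, with its top at 40.5 mm. Now the white disc.

```bash
python3 -m jog '[[0,0,1.6,0,0,0,0],[0,-0.1,3.4,-0.8,0,0,0],[0,-0.24,5.24,-1.8,0,0,0],[0,-0.24,5.24,-3,0,0,0],[0,-0.24,5.24,-3,0,0,0]]' && python3 -m jog '[[0,0,0,0,0,0,0],[0,0,0,0,0,0,0],[0,0,0,0,0,0,0]]' && python3 look.py w7 && python3 - <<'E'
from h import *
P=np.load("w7.npz")["P"]
m=(np.hypot(P[...,0]-.616,P[...,1]-.207)<.03)&(abs(P[...,2]-.025)<.004)
print(m.sum(),circ(cv2.convexHull(P[m][:,:2].astype(np.float32))[:,0].astype(float)),P[m][:,2].mean(),bot.get_obs()['ee_pos'])
E
```

```text
time: 12.15
ee_pos: [0.6134, 0.2077, 0.0364]
tcp_rot: [-89.7, -0.3, 151.0]
wrist_force: [-0.1, -0.2, -0.9]
opening: 0.0854
time: 12.45
ee_pos: [0.6174, 0.2072, 0.0433]
tcp_rot: [-90.1, 0.1, 150.8]
wrist_force: [0.5, -0.7, 0.6]
opening: 0.0856
[0.61744109 0.20716837 0.0433325 ] [-9.01158053e+01  1.06119260e-01  1.50843536e+02] [ 18.5  18.6   7.5  78.8  -0.  -42.3]
4015 (array([0.61599687, 0.20875745]), np.float64(0.021812680164826213)) 0.02535292860135033 [0.61732242 0.2072487  0.04305759]
```

```bash
python3 -m jog '[[0,0,0.04,-0.7,0,0,0],[0,0,0.04,-1.5,0,0,0],[0,0,0.04,-2.1,0,0,0],[0,0,0.04,-2.36,0,0,0],[0,0,0.04,-2.36,0,0,0]]' && python3 -m jog '[[1,0,0,0,0,0,0],[1,0,0,0,0,0,0],[1,0,0,0,0,0,0],[1,0,0,0,0,0,0],[1,0,0,0,0,0,0]]' 30
```

```text
time: 13.0
ee_pos: [0.6159, 0.2086, -0.0184]
tcp_rot: [-89.9, -0.0, 150.9]
wrist_force: [-0.7, 0.1, 1.6]
opening: 0.0849
time: 13.5
ee_pos: [0.6168, 0.2091, -0.0167]
tcp_rot: [-90.1, 0.1, 150.9]
wrist_force: [-0.9, -1.1, 6.4]
opening: 0.0428
```

```bash
python3 -m jog '[[1,0,0,0.3,0,0,0],[1,0,0,1.2,0,0,0],[1,0,0,2.4,0,0,0],[1,0,0,3.6,0,0,0],[1,0,-0.5,4.6,0,0,0]]' && python3 -m jog '[[1,0,0,0,0,0,0],[1,0,0,0,0,0,0],[1,0,0,0,0,0,0]]' && python3 look.py w8 white_mid && python3 - <<'E'
from h import *
P=np.load("w8.npz")["P"];o=bot.get_obs(); ee=o["ee_pos"]; m=(np.hypot(P[...,0]-ee[0],P[...,1]-ee[1])<.017)&(abs(P[...,2]-ee[2]-.044)<.006)
A=np.c_[P[m][:,:2]-ee[:2],np.ones(m.sum())]; print("disc plane",m.sum(),np.linalg.lstsq(A,P[m][:,2]-ee[2],rcond=None)[0])
E
```

```text
time: 14.0
ee_pos: [0.6164, 0.1974, 0.0993]
tcp_rot: [-90.1, 0.0, 151.0]
wrist_force: [0.6, -0.2, -0.2]
opening: 0.0424
time: 14.3
ee_pos: [0.6157, 0.1965, 0.0959]
tcp_rot: [-89.9, -0.1, 150.9]
wrist_force: [0.6, -0.2, -0.3]
opening: 0.0428
[0.61574188 0.1964635  0.09593393] [-8.99258472e+01 -7.51407609e-02  1.50936850e+02] [ 17.7  17.6  12.2  84.6   0.  -43.2]
white_mid 0.66 [318. 322.] top z 0.1378 mean [0.6152 0.1941 0.1378] circ [0.6159 0.1955] 0.022
disc plane 4276 [-0.00487823 -0.00483612  0.04212016]
```

```bash
python3 -m jog '[[1,-0.2,-1.6,0,0,0,0],[1,-0.4,-3.2,0,0,0,0],[1,-0.6,-4.8,0,0,0,0],[1,-0.8,-6.4,0,0,0,0],[1,-0.95,-7.96,-0.5,0,0,0]]' && python3 -m jog '[[1,0,0,0,0,0,0],[1,0,0,0,0,0,0],[1,0,0,0,0,0,0],[1,0,0,0,0,0,0]]'
```

```text
time: 14.9
ee_pos: [0.5926, -0.0038, 0.0854]
tcp_rot: [-90.0, 0.1, 151.0]
wrist_force: [0.3, 0.3, 0.2]
opening: 0.0425
time: 15.3
ee_pos: [0.5928, -0.0014, 0.0848]
tcp_rot: [-90.0, -0.0, 151.0]
wrist_force: [-0.0, 0.6, -0.3]
opening: 0.0428
```

```bash
python3 -m jog '[[1,-0.02,-0.02,-0.8,0,0,0],[1,-0.02,-0.02,-1.6,0,0,0],[1,-0.02,-0.02,-2.3,0,0,0],[1,-0.02,-0.02,-2.8,0,0,0],[1,-0.02,-0.02,-2.92,0,0,0]]' && python3 -m jog '[[1,0,0,0,0,0,0],[1,0,0,0,0,0,0],[1,0,0,-0.06,0,0,0],[1,0,0,-0.1,0,0,0],[1,0,0,-0.1,0,0,0]]'
```

```text
time: 15.8
ee_pos: [0.5925, -0.0024, 0.0114]
tcp_rot: [-90.0, 0.0, 151.0]
wrist_force: [2.3, -1.1, 6.9]
opening: 0.0426
time: 16.3
ee_pos: [0.5935, -0.0028, 0.0113]
tcp_rot: [-90.1, 0.2, 151.0]
wrist_force: [0.5, -0.7, 6.7]
opening: 0.043
```

```bash
python3 look.py w9 white_mid steel_mid && python3 - <<'E'
from h import *
P=np.load("w9.npz")["P"];o=bot.get_obs(); ee=o["ee_pos"]; m=(np.hypot(P[...,0]-ee[0],P[...,1]-ee[1])<.017)&(abs(P[...,2]-ee[2]-.044)<.008)
A=np.c_[P[m][:,:2]-ee[:2],np.ones(m.sum())]; print("disc plane",m.sum(),np.linalg.lstsq(A,P[m][:,2]-ee[2],rcond=None)[0],o['wrist_force'],ee)
E
```

```text
[ 0.59350746 -0.00281242  0.01127877] [-90.0811793    0.17948469 150.95802497] [ -0.3  11.5  -4.7  73.7  -0.  -61.2]
white_mid 0.69 [318. 323.] top z 0.0532 mean [ 0.5928 -0.0052  0.0532] circ [ 0.5935 -0.0039] 0.0219
steel_mid 0.73 [267. 321.] top z 0.0391 mean [ 0.5836 -0.0195  0.0391] circ [ 0.5931 -0.0054] 0.0207
steel_mid 0.49 [472. 639.] top z 0.0022 mean [0.4623 0.2657 0.0022] circ [0.4514 0.2694] 0.013
disc plane 4292 [ 0.00134889 -0.0039933   0.04187769] [ 1.16054803 -0.10266168  6.309509  ] [ 0.59351944 -0.00280877  0.01140461]
```

View pics/w9.png

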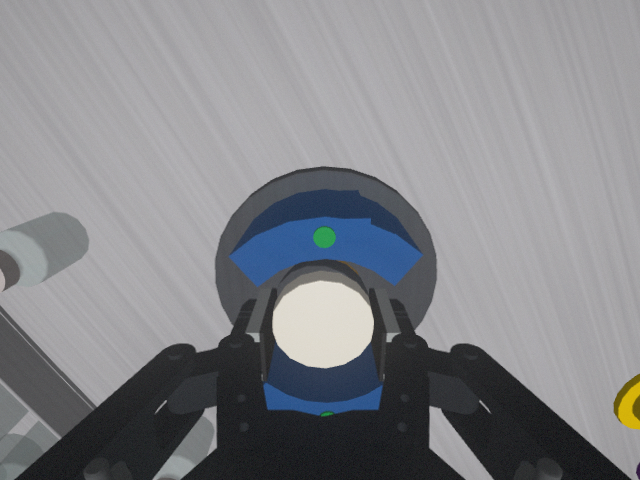

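The white disc is held straight over the stack (px 323,320). The fingertips reach about 3 mm below it and rest on the steel disc's rim, which explains the 6.5 N. I'll raise slightly, re-centre and let it drop the last few millimetres.

```bash
python3 -m jog '[[1,0,0,0.12,0,0,0],[1,-0.04,0.02,0.12,0,0,0],[1,-0.04,0.02,0.12,0,0,0],[1,-0.04,0.02,0.12,0,0,0]]'; python3 -c "
from h import *
for i in range(1):
  o=bot.get_obs();print(o['ee_pos'],o['wrist_force'])"
```

```text
time: 16.85
ee_pos: [0.5924, -0.0023, 0.0141]
tcp_rot: [-90.1, 0.2, 151.0]
wrist_force: [1.1, -1.2, 5.0]
opening: 0.0428
[ 0.59244341 -0.00230879  0.01410715] [ 1.06706117 -1.15376589  5.01018678]
```

```bash
python3 -m jog '[[1,0,0,0,0,0,0],[1,0,0,0,0,0,0],[1,0,0,0,0,0,0]]'; python3 look.py w10 white_mid steel_mid; python3 - <<'E'
from h import *
z=np.load("w10.npz");P=z["P"]
for r in range(262,300,3): print(r,[tuple((P[r,c]*1000).round(1)) for c in (300,322,345)])
img,d=bot.camera("side");Q=cloud("side",d);save("s10",cv2.resize(img[190:280,260:380],(800,600),interpolation=cv2.INTER_CUBIC))
E
```

```text
time: 17.15
ee_pos: [0.5924, -0.0023, 0.0141]
tcp_rot: [-90.1, 0.2, 151.0]
wrist_force: [1.0, -0.4, 5.6]
opening: 0.0427
[ 0.59243563 -0.0022864   0.01406417] [-90.07989021   0.16567094 150.95871728] [ -0.2  11.3  -4.6  74.   -0.  -61.2]
white_mid 0.8 [320. 321.] top z 0.056 mean [ 0.5917 -0.0047  0.056 ] circ [ 0.5925 -0.0033] 0.0219
white_mid 0.53 [249. 326.] top z 0.0604 mean [ 0.5832 -0.0201  0.0604] circ [ 0.5902 -0.005 ] 0.048
steel_mid 0.88 [268. 319.] top z 0.039 mean [ 0.5866 -0.0193  0.039 ] circ [ 0.5927 -0.0047] 0.0211
steel_mid 0.51 [468. 635.] top z 0.0057 mean [0.462  0.2647 0.0057] circ [0.4508 0.2686] 0.0141
262 [(np.float64(592.2), np.float64(-25.5), np.float64(33.4)), (np.float64(582.1), np.float64(-22.4), np.float64(38.4)), (np.float64(574.2), np.float64(-14.5), np.float64(31.3))]
265 [(np.float64(592.1), np.float64(-25.2), np.float64(36.5)), (np.float64(582.6), np.float64(-21.6), np.float64(39.5)), (np.float64(574.2), np.float64(-15.0), np.float64(35.8))]
268 [(np.float64(591.8), np.float64(-25.2), np.float64(39.9)), (np.float64(583.2), np.float64(-20.5), np.floa
[... 1159 characters left out ...]
4(591.7), np.float64(-23.2), np.float64(56.3)), (np.float64(584.0), np.float64(-19.0), np.float64(56.3)), (np.float64(576.0), np.float64(-14.1), np.float64(55.5))]
292 [(np.float64(592.5), np.float64(-21.9), np.float64(56.0)), (np.float64(584.5), np.float64(-18.0), np.float64(56.7)), (np.float64(576.6), np.float64(-13.1), np.float64(56.0))]
295 [(np.float64(593.4), np.float64(-20.5), np.float64(55.4)), (np.float64(585.3), np.float64(-16.5), np.float64(56.1)), (np.float64(577.2), np.float64(-11.9), np.float64(56.0))]
298 [(np.float64(594.0), np.float64(-19.4), np.float64(55.8)), (np.float64(585.9), np.float64(-15.5), np.float64(56.6)), (np.float64(577.8), np.float64(-10.9), np.float64(56.4))]
```

View pics/s10.png

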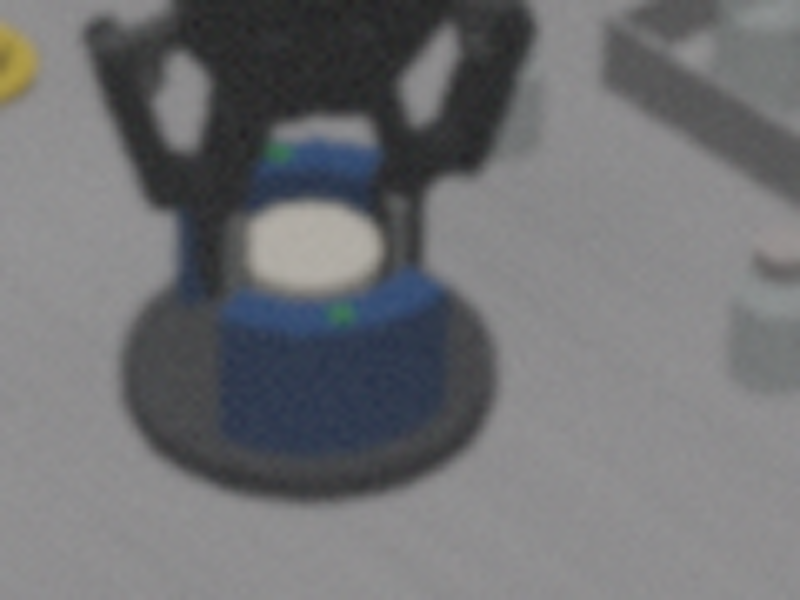

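The tips extend 6 mm below the white disc because I gripped it low, so they touch the steel rim first. I'll set it back on its nest, regrip with the tips level with its underside, and return.

```bash
python3 -m jog '[[1,0,0,1.2,0,0,0],[1,0,0,2.4,0,0,0],[1,0.2,1.6,3.2,0,0,0],[1,0.4,3.2,3.2,0,0,0],[1,0.6,4.8,3.2,0,0,0]]' && python3 -m jog '[[1,0.2,1.8,0,0,0,0],[1,0.36,3.6,0,0,0,0],[1,0.36,3.6,0,0,0,0],[1,0.36,3.6,0,0,0,0],[1,0.36,3.6,0,0,0,0]]'; python3 -m jog '[[1,0,0,0,0,0,0],[1,0,0,0,0,0,0]]'
```

```text
time: 17.85
ee_pos: [0.6067, 0.1191, 0.094]
tcp_rot: [-90.1, 0.1, 150.9]
wrist_force: [0.3, 0.7, -1.4]
opening: 0.0428
time: 18.35
ee_pos: [0.615, 0.207, 0.0925]
tcp_rot: [-90.0, 0.0, 150.9]
wrist_force: [0.2, -0.9, -0.5]
opening: 0.043
time: 18.55
ee_pos: [0.6152, 0.2064, 0.0925]
tcp_rot: [-90.0, 0.0, 150.9]
wrist_force: [0.5, -0.3, 0.4]
opening: 0.0427
```

```bash
python3 -m jog '[[1,0.04,0.09,-1,0,0,0],[1,0.04,0.09,-2,0,0,0],[1,0.04,0.09,-3,0,0,0],[1,0.04,0.09,-3.9,0,0,0],[1,0.04,0.09,-4.2,0,0,0]]' && python3 -m jog '[[1,0,0,-0.1,0,0,0],[1,0,0,-0.19,0,0,0],[1,0,0,-0.19,0,0,0],[1,0,0,-0.19,0,0,0]]'
```

```text
time: 19.05
ee_pos: [0.6147, 0.2085, -0.0153]
tcp_rot: [-89.9, -0.1, 150.9]
wrist_force: [0.2, -0.7, -1.0]
opening: 0.0425
time: 19.45
ee_pos: [0.6167, 0.2099, -0.0164]
tcp_rot: [-90.1, 0.1, 150.9]
wrist_force: [-1.6, -0.4, -0.3]
opening: 0.0428
```

```bash
python3 -m jog '[[0.4,0,0,0,0,0,0],[0.4,0,0,0,0,0,0],[0.3,0,0,0,0,0,0],[0.2,0,0,0.28,0,0,0],[0.2,0,0,0.28,0,0,0]]' && python3 -m jog '[[0.2,0,0,0,0,0,0],[1,0,0,0,0,0,0],[1,0,0,0,0,0,0],[1,0,0,0,0,0,0],[1,0,0,0,0,0,0]]' 30
```

```text
time: 19.95
ee_pos: [0.6166, 0.2099, -0.0092]
tcp_rot: [-90.1, 0.1, 150.9]
wrist_force: [-0.7, -0.0, 0.2]
opening: 0.0682
time: 20.45
ee_pos: [0.616, 0.2097, -0.0104]
tcp_rot: [-90.0, 0.0, 150.9]
wrist_force: [-1.2, -0.9, 2.6]
opening: 0.0426
```

```bash
python3 -m jog '[[1,0,0,0.3,0,0,0],[1,0,0,1.2,0,0,0],[1,0,0,2.4,0,0,0],[1,0,0,3.6,0,0,0],[1,0,-0.5,4.2,0,0,0]]' && python3 -m jog '[[1,0,0,0,0,0,0],[1,0,0,0,0,0,0],[1,0,0,0,0,0,0]]' && python3 look.py w11 white_mid && python3 - <<'E'
from h import *
P=np.load("w11.npz")["P"];o=bot.get_obs(); ee=o["ee_pos"]; m=(np.hypot(P[...,0]-ee[0],P[...,1]-ee[1])<.017)&(abs(P[...,2]-ee[2]-.036)<.006)
A=np.c_[P[m][:,:2]-ee[:2],np.ones(m.sum())]; print("disc plane",m.sum(),np.linalg.lstsq(A,P[m][:,2]-ee[2],rcond=None)[0])
E
```

```text
time: 20.95
ee_pos: [0.6169, 0.1981, 0.0977]
tcp_rot: [-90.2, 0.1, 151.0]
wrist_force: [0.1, 0.1, 0.3]
opening: 0.0425
time: 21.25
ee_pos: [0.6153, 0.1968, 0.0925]
tcp_rot: [-89.9, -0.1, 150.9]
wrist_force: [0.4, 0.1, -1.0]
opening: 0.0423
[0.61530607 0.19680102 0.09247801] [-8.98909333e+01 -1.11044015e-01  1.50912336e+02] [ 17.7  17.7  11.8  84.3   0.  -43.2]
white_mid 0.59 [311. 323.] top z 0.1282 mean [0.615  0.1948 0.1282] circ [0.6158 0.1961] 0.0219
disc plane 4008 [-0.00880445 -0.00319417  0.03552659]
```

```bash
python3 -m jog '[[1,-0.2,-1.6,0,0,0,0],[1,-0.4,-3.2,0,0,0,0],[1,-0.6,-4.8,0,0,0,0],[1,-0.8,-6.4,0,0,0,0],[1,-0.95,-7.99,-0.4,0,0,0]]' && python3 -m jog '[[1,0,0,0,0,0,0],[1,0,0,0,0,0,0],[1,0,0,0,0,0,0],[1,0,0,0,0,0,0]]'
```

```text
time: 21.85
ee_pos: [0.5923, -0.0038, 0.0848]
tcp_rot: [-90.0, 0.1, 151.0]
wrist_force: [1.2, -0.6, -0.7]
opening: 0.0424
time: 22.25
ee_pos: [0.5925, -0.0014, 0.0845]
tcp_rot: [-90.0, -0.0, 151.0]
wrist_force: [-0.7, -0.1, -0.3]
opening: 0.0426
```

```bash
python3 -m jog '[[1,-0.02,-0.04,-0.7,0,0,0],[1,-0.02,-0.04,-1.4,0,0,0],[1,-0.02,-0.04,-2.1,0,0,0],[1,-0.02,-0.04,-2.5,0,0,0],[1,-0.02,-0.04,-2.68,0,0,0]]' && python3 -m jog '[[1,0,0,0,0,0,0],[1,0,0,0,0,0,0],[1,0,0,-0.05,0,0,0],[1,0,0,-0.08,0,0,0],[1,0,0,-0.08,0,0,0]]'
```

```text
time: 22.75
ee_pos: [0.5914, -0.0028, 0.0166]
tcp_rot: [-90.0, -0.1, 151.0]
wrist_force: [-0.1, -0.5, 2.9]
opening: 0.0427
time: 23.25
ee_pos: [0.5923, -0.0036, 0.0163]
tcp_rot: [-90.0, 0.1, 150.9]
wrist_force: [0.4, 0.1, 4.7]
opening: 0.0427
```

```bash
python3 -m jog '[[1,0,0,0.05,0,0,0],[1,0,0,0.05,0,0,0],[0.4,0,0,0.05,0,0,0],[0.4,0,0,0.05,0,0,0],[0.2,0,0,0.05,0,0,0]]' && python3 -m jog '[[0,0,0,0,0,0,0],[0,0,0,0,0,0,0],[0,0,0,1,0,0,0],[0,0,0,2.4,0,0,0],[0,0.6,1.6,3.2,0,0,0]]' && python3 -m jog '[[0,0.6,1.6,0.8,0,0,0],[0,0.6,1.6,0.8,0,0,0],[0,0.6,1.6,0.8,0,0,0],[0,0.6,1.6,0.8,0,0,0]]' && python3 look.py w12 steel_mid white_mid
```

```text
time: 23.75
ee_pos: [0.5917, -0.0036, 0.0166]
tcp_rot: [-90.0, -0.0, 150.9]
wrist_force: [-0.2, 0.2, 0.2]
opening: 0.0644
time: 24.25
ee_pos: [0.607, 0.0337, 0.0998]
tcp_rot: [-90.0, 0.1, 150.7]
wrist_force: [2.2, -0.3, 0.5]
opening: 0.0857
time: 24.65
ee_pos: [0.6212, 0.0758, 0.1159]
tcp_rot: [-89.9, -0.1, 150.9]
wrist_force: [0.1, -0.4, -0.0]
opening: 0.0855
[0.62123365 0.07580619 0.11590121] [-8.99381763e+01 -5.71941664e-02  1.50914163e+02] [  7.   14.7  10.7  86.1  -0.  -53.9]
steel_mid 0.74 [307. 586.] top z 0.01 mean [0.4427 0.2694 0.01  ] circ [0.4422 0.2708] 0.0218
white_mid 0.58 [115. 302.] top z 0.0505 mean [ 0.5919 -0.0045  0.0505] circ [ 0.5921 -0.0042] 0.0215
```

The white disc is seated: (0.5921, -0.0042), top at 50.5 mm. On to the red cap.

```bash
python3 -m jog '[[0,0,-1.6,0,0,0,-1.7],[0,-0.4,-3.2,0,0,0,-3.4],[0,-0.8,-4.8,0,0,0,-5.1],[0,-1.2,-6.4,0,0,0,-6.8],[0,-1.4,-8,0,0,0,-8.5]]' && python3 -m jog '[[0,-0.3,-1.6,0,0,0,-1.7],[0,-0.6,-3.2,0,0,0,-3.4],[0,-0.8,-4.8,0,0,0,-5.1],[0,-1,-6.4,0,0,0,-6.8],[0,-1,-7,0,0,0,-6.8]]' && python3 -m jog '[[0,0,0,0,0,0,0],[0,0,0,0,0,0,0]]'
```

```text
time: 25.3
ee_pos: [0.5855, -0.1257, 0.1167]
tcp_rot: [-90.0, -0.0, 108.0]
wrist_force: [1.3, 0.8, -0.3]
opening: 0.0851
time: 25.8
ee_pos: [0.5601, -0.3023, 0.1163]
tcp_rot: [-90.0, 0.0, 74.0]
wrist_force: [0.3, 0.4, -0.4]
opening: 0.0856
time: 26.0
ee_pos: [0.5615, -0.2983, 0.1164]
tcp_rot: [-90.0, -0.0, 74.5]
wrist_force: [0.0, -0.4, -0.0]
opening: 0.0852
```

```bash
python3 look.py w13 cap_grip && python3 - <<'E'
from h import *
z=np.load("w13.npz");P,img=z["P"],z["img"]; hsv=cv2.cvtColor(img,cv2.COLOR_RGB2HSV)
red=(np.hypot(P[...,0]-.56,P[...,1]+.3)<.06)&((hsv[...,0]<8)|(hsv[...,0]>172))&(hsv[...,1]>140)
bar=red&(abs(P[...,2]-.040)<.003); ear=red&(P[...,2]<.015)
print("bar",bar.sum(),axis(P[bar]),P[bar].mean(0), cv2.minAreaRect((P[bar][:,:2]*1000).astype(np.float32)))
n,l,s,c=cv2.connectedComponentsWithStats(ear.astype(np.uint8))
for i in range(1,n):
    if s[i,4]>40: print("ear",s[i,4],c[i],P[l==i].mean(0))
E
```

```text
[ 0.561494   -0.29831279  0.11644061] [-8.99626336e+01 -2.73637581e-02  7.44856936e+01] [-28.   16.   12.5  86.5   0.  -12.5]
cap_grip 0.96 [144. 446.] top z 0.0401 mean [ 0.5269 -0.1911  0.0401] circ [ 0.5267 -0.1919] 0.0213
cap_grip 0.88 [326. 243.] top z 0.0404 mean [ 0.641  -0.3936  0.0404] circ [ 0.6432 -0.3948] 0.0134
cap_grip 0.75 [224. 317.] top z 0.0404 mean [ 0.5588 -0.3015  0.0404] circ [ 0.5597 -0.3024] 0.0214
bar 1180 (array([ 0.55891119, -0.30142282]), np.float64(164.92170546425592), array([0.00433526, 0.01330887])) [ 0.55891119 -0.30142282  0.04044993] ((559.92138671875, -301.9458312988281), (14.8795747756958, 45.76615905761719), 74.78706359863281)
ear 263 [318.89353612 180.95437262] [ 0.52746596 -0.29249676  0.01037955]
ear 54 [318.72222222 263.12962963] [ 0.5962103  -0.31199844  0.01053913]
```

View pics/w13.png

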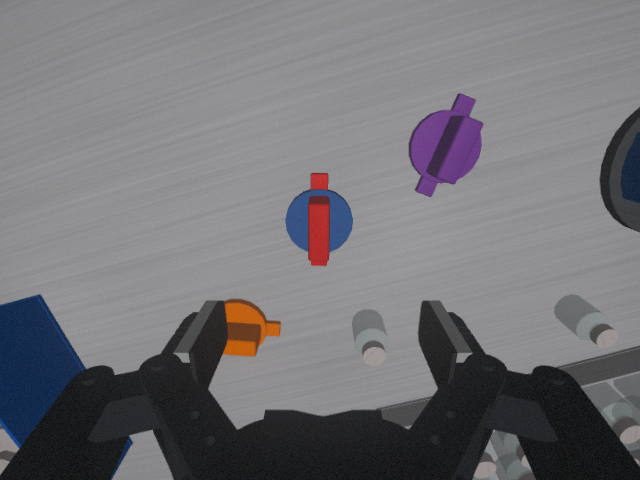

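The wrist view shows the red-barred blue cap at px (319,222), with orange, purple and a vial all clear of the jaws. I'll descend and grip.

```bash
python3 -m jog '[[0,-0.06,-0.14,-1,0,0,0.08],[0,-0.06,-0.14,-2.4,0,0,0.08],[0,-0.06,-0.14,-3.6,0,0,0.08],[0,-0.06,-0.14,-4.4,0,0,0.08],[0,-0.06,-0.14,-4.4,0,0,0.08]]' && python3 -m jog '[[0.3,0,0,-0.3,0,0,0],[0.4,0,0,-0.66,0,0,0],[0.4,0,0,-0.66,0,0,0],[0.4,0,0,-0.66,0,0,0]]' && python3 -m jog '[[1,0,0,0,0,0,0],[1,0,0,0,0,0,0],[1,0,0,0,0,0,0],[1,0,0,0,0,0,0],[1,0,0,0,0,0,0]]' 70
```

```text
time: 26.6
ee_pos: [0.5589, -0.2997, 0.0036]
tcp_rot: [-89.7, -0.1, 75.0]
wrist_force: [-0.1, -0.4, -0.0]
opening: 0.0851
time: 27.0
ee_pos: [0.5605, -0.3021, -0.0093]
tcp_rot: [-90.0, 0.0, 74.8]
wrist_force: [0.0, -1.1, 0.5]
opening: 0.0512
time: 27.5
ee_pos: [0.5607, -0.3022, -0.0091]
tcp_rot: [-90.1, 0.0, 74.8]
wrist_force: [-0.4, -0.2, 5.6]
opening: 0.015
```

```bash
python3 -m jog '[[1,0,0,0.5,0,0,0],[1,0,0,1.5,0,0,0],[1,0,0,2.8,0,0,0],[1,0,0,4,0,0,-1],[1,0,0.5,4.4,0,0,-2.7]]' && python3 -m jog '[[1,0.2,1.6,0,0,0,0],[1,0.4,3.2,0,0,0,0],[1,0.6,4.8,0,0,0,0],[1,0.8,6.4,0,0,0,0],[1,0.9,7.5,0,0,0,0]]' && python3 -m jog '[[1,0.2,1.6,0,0,0,0],[1,0.38,3.9,0,0,0,0],[1,0.38,3.9,0,0,0,0],[1,0.38,3.9,0,0,0,0],[1,0.38,3.9,0,0,0,0]]' && python3 look.py w14 cap_grip && python3 - <<'E'
from h import *
z=np.load("w14.npz");P,img=z["P"],z["img"]; hsv=cv2.cvtColor(img,cv2.COLOR_RGB2HSV); o=bot.get_obs(); ee=o["ee_pos"]
near=np.hypot(P[...,0]-ee[0],P[...,1]-ee[1])<.06
red=near&((hsv[...,0]<8)|(hsv[...,0]>172))&(hsv[...,1]>140)
q=P-ee; print(ee,o["tcp_rot"],"red z",np.percentile(q[red][:,2],[2,50,98]))
zt=np.percentile(q[red][:,2],97); bar=red&(abs(q[...,2]-zt)<.003); print("bar",bar.sum(),axis(q[bar]),cv2.minAreaRect((P[bar][:,:2]*1000).astype(np.float32)))
n,l,s,c=cv2.connectedComponentsWithStats((red&(q[...,2]<zt-.02)).astype(np.uint8))
for i in range(1,n):
    if s[i,4]>40: print("low red",s[i,4],c[i],q[l==i].mean(0))
bl=near&(hsv[...,0]>100)&(hsv[...,0]<130)&(hsv[...,1]>100)&(abs(q[...,2]-(zt-.028))<.003); print("disc",bl.sum(),circ(cv2.convexHull(P[bl][:,:2].astype(np.float32))[:,0].astype(float)))
E
```

```text
time: 28.0
ee_pos: [0.5611, -0.291, 0.1042]
tcp_rot: [-90.2, 0.0, 61.0]
wrist_force: [-0.2, -0.3, -1.8]
opening: 0.015
time: 28.5
ee_pos: [0.5827, -0.0997, 0.1007]
tcp_rot: [-90.0, -0.0, 61.4]
wrist_force: [0.6, -0.4, -1.1]
opening: 0.0148
time: 29.0
ee_pos: [0.5922, -0.0053, 0.1004]
tcp_rot: [-90.0, 0.0, 61.3]
wrist_force: [0.6, -0.9, -2.0]
opening: 0.0149
[ 0.59220058 -0.0052517   0.1003922 ] [-9.00026992e+01  3.01326205e-02  6.13284336e+01] [-0.5 10.   3.5 83.6 -0.  28.2]
cap_grip 0.88 [266.  92.] top z 0.0403 mean [ 0.5273 -0.1883  0.0403] circ [ 0.5273 -0.1894] 0.0219
cap_grip 0.7 [284. 322.] top z 0.1498 mean [ 0.5891 -0.004   0.1498] circ [ 0.5913 -0.0057] 0.0225
cap_grip 0.56 [434.  18.] top z 0.0399 mean [ 0.6428 -0.3875  0.0399] circ [ 0.6436 -0.3904] 0.0112
[ 0.59219226 -0.00590176  0.10029895] [-8.99978660e+01  1.90544312e-02  6.12466769e+01] red z [0.01882318 0.04921676 0.05065632]
bar 3650 (array([-0.00282351,  0.00174856]), np.float64(151.0615886239453), array([0.00438813, 0.01303588])) ((590.9313354492188, -4.895389556884766), (15.716310501098633, 45.75724792480469), 60.92619705200195)
low red 855 [322.54502924 230.51812865] [-0.03064352  0.01692171  0.01949039]
low red 201 [322.79104478 261.39303483] [-0.02045505  0.01148746  0.02750211]
disc 3208 (array([ 0.59110362, -0.00506582]), np.float64(0.027447318499215057))
```

View pics/w14.png

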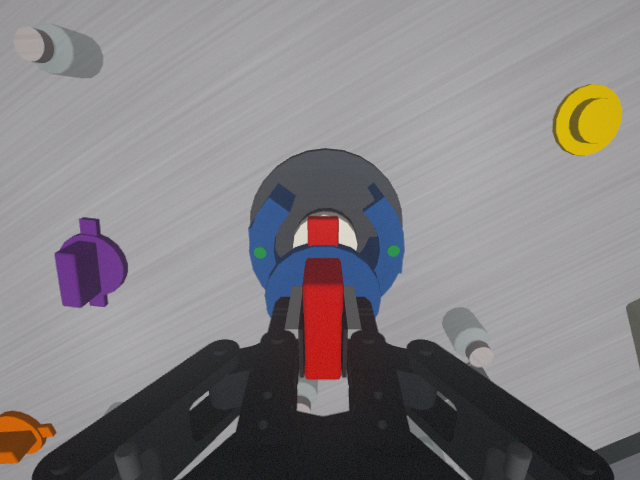

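The cap is held square. Its ear (px 322,230) points down the middle of the gap, between the green dots at px 260 and 394. I'll let it settle, then lower.

```bash
python3 -m jog '[[1,0.04,0.06,-0.6,0,0,0],[1,0.04,0.06,-1.2,0,0,0],[1,0.04,0.06,-1.8,0,0,0],[1,0.04,0.06,-2,0,0,0],[1,0.04,0.06,-2,0,0,0]]' && python3 -m jog '[[1,0,0,0,0,0,0],[1,0,0,0,0,0,0],[1,0,0,0,0,0,0]]'
```

```text
time: 29.6
ee_pos: [0.5924, -0.0032, 0.0486]
tcp_rot: [-89.9, 0.1, 61.3]
wrist_force: [0.2, 0.2, -1.5]
opening: 0.015
time: 29.9
ee_pos: [0.5937, -0.003, 0.051]
tcp_rot: [-90.1, -0.0, 61.3]
wrist_force: [0.4, -0.4, -2.1]
opening: 0.0151
```

```bash
python3 -m jog '[[1,0,-0.03,-0.2,0,0,0],[1,0,-0.03,-0.4,0,0,0],[1,0,-0.03,-0.6,0,0,0],[1,0,-0.03,-0.75,0,0,0],[1,0,-0.03,-0.92,0,0,0]]' && python3 -m jog '[[1,0,0,0,0,0,0],[1,0,0,0,0,0,0]]'
```

```text
time: 30.4
ee_pos: [0.5939, -0.0039, 0.0286]
tcp_rot: [-90.1, -0.0, 61.3]
wrist_force: [-7.9, -1.9, 53.6]
opening: 0.0148
time: 30.6
ee_pos: [0.5939, -0.0039, 0.0289]
tcp_rot: [-90.1, -0.1, 61.3]
wrist_force: [-3.0, 0.2, 13.3]
opening: 0.0149
```

```bash
python3 -m jog '[[1,0,0,-0.04,0,0,-1.2],[1,0,0,-0.04,0,0,-2.4],[1,-0.02,0,-0.04,0,0,-3.6],[1,-0.03,0,-0.04,0,0,-4.8],[1,-0.03,0,-0.04,0,0,-6]]' 90 && python3 -m jog '[[1,0,0,0,0,0,-1.2],[1,0,0,0,0,0,-2.4],[1,-0.02,0,0,0,0,-3.6],[1,-0.03,0,0,0,0,-4.8],[1,-0.03,0,0,0,0,-6]]'
```

```text
time: 31.1
ee_pos: [0.5944, -0.004, 0.0289]
tcp_rot: [-90.2, -0.2, 31.1]
wrist_force: [0.1, -0.4, 15.8]
opening: 0.0143
time: 31.6
ee_pos: [0.5937, -0.004, 0.0289]
tcp_rot: [-90.0, -0.3, 1.1]
wrist_force: [-0.3, -0.1, 15.4]
opening: 0.0143
```

```bash
python3 -m jog '[[1,0,0,0,0,0,-1.2],[1,-0.02,0,0,0,0,-2.4],[1,-0.03,0,0,0,0,-3.6],[1,-0.03,0,0,0,0,-4.6],[1,-0.03,0,0,0,0,-5.4]]' && python3 -m jog '[[1,0,0,0,0,0,-0.3],[1,0,0,-0.04,0,0,-0.6],[1,0,0,-0.06,0,0,-0.6],[1,0,0,-0.06,0,0,-0.6]]' && python3 look.py w15 cap_grip && python3 - <<'E'
from h import *
z=np.load("w15.npz");P,img=z["P"],z["img"]; hsv=cv2.cvtColor(img,cv2.COLOR_RGB2HSV); o=bot.get_obs(); ee=o["ee_pos"]
near=np.hypot(P[...,0]-.5923,P[...,1]+.0032)<.06
red=near&((hsv[...,0]<8)|(hsv[...,0]>172))&(hsv[...,1]>140)
bar=red&(P[...,2]>.07); print(ee,o["tcp_rot"],o["wrist_force"],o["torque"],"bar top",P[bar][:,2].mean(),cv2.minAreaRect((P[bar][:,:2]*1000).astype(np.float32)))
g=near&(abs(hsv[...,0].astype(int)-65)<20)&(hsv[...,1]>120)&(P[...,2]>.05)
n,l,s,c=cv2.connectedComponentsWithStats(g.astype(np.uint8))
for i in range(1,n):
    if s[i,4]>15: print("green",s[i,4],c[i],P[l==i].mean(0))
E
```

```text
time: 32.1
ee_pos: [0.593, -0.004, 0.0289]
tcp_rot: [-89.9, -0.3, -25.9]
wrist_force: [-0.1, -0.7, 15.8]
opening: 0.0146
time: 32.5
ee_pos: [0.5924, -0.0034, 0.0288]
tcp_rot: [-89.8, -0.2, -28.6]
wrist_force: [-8.0, 1.5, 28.4]
opening: 0.0147
[ 0.59239073 -0.00340383  0.0288213 ] [-89.84342235  -0.23592021 -28.58462384] [ -0.3  10.8  -3.5  75.4   0.  118.2]
cap_grip 0.67 [291. 324.] top z 0.0782 mean [ 0.5943 -0.0007  0.0782] circ [ 0.593  -0.0031] 0.0219
[ 0.59242488 -0.00343246  0.02882583] [-89.84405432  -0.24103116 -28.58556726] [-8.72409113  1.19481247 28.14277098] [0.17130641 1.64364336 0.73491186] bar top 0.07789083007838676 ((593.2889404296875, -2.5084400177001953), (45.61905288696289, 15.861897468566895), 62.665714263916016)
green 290 [319.43793103 220.64137931] [0.61246633 0.03512022 0.06145455]
green 169 [322.14201183 388.0887574 ] [ 0.57238015 -0.04064321  0.06143485]
```

View pics/w15.png

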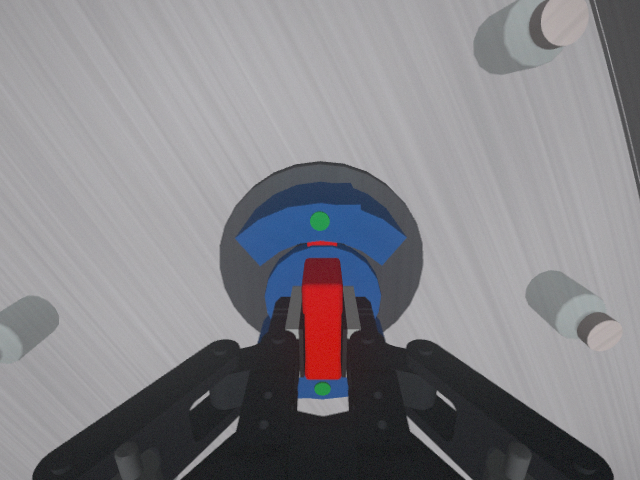

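The ear is under the hook at the green dot (px 320,221). The bar lies along the dot line within 1°, and its top at 78 mm means the cap is fully home, with a 28 N push held. I'm handing in.

```bash
python3 -m jog '[[1,0,0,0,0,0,0],[1,0,0,0,0,0,0]]' && python3 -c "
from workcell import bot
print(bot.job_done())"
```

```text
time: 32.8
ee_pos: [0.5924, -0.0034, 0.0289]
tcp_rot: [-89.8, -0.2, -28.6]
wrist_force: [-7.7, 1.0, 27.4]
opening: 0.0143
the job is handed in; nothing more can be done
None
```

I loaded the holder and locked the cap, then handed the job in at 32.8 s, still gripping at 90 N and pushing down with about 27 N. No verdict was reported.

**Last checks**
- **Cap:** it sits about 1 mm from the holder axis and its bar is within 1° of the green-dot line. The bar top is at 78 mm, so the grip point is at 64 mm, fully home.
- **Discs:** after release both measured flat and within about 1 mm of the axis, with tops at 40.5 mm (steel) and 50.5 mm (white). The cap hid them after that, so I did not see them again.
- **Vials:** those in view in the last picture were standing. I did not re-measure their positions.

**What went wrong or disagreed**
- **Fingertip position:** the real fingertips ended about 26 mm short of the reported TCP. My first grasp of the steel disc closed on air, and I corrected for the offset from then on.
- **White disc grip:** I first gripped it too low, so the fingertips touched the steel disc (about 6.5 N) before the white disc was down. I put it back on its nest and gripped it again higher.
- **Force spike:** pushing the cap down briefly reached 54 N at the wrist, below the 120 N limit.

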